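# Comb plant stakes into a grooved tray

### The job

Pick up the comb rake, set its two long end teeth into the guide slots at the open end of the tray behind the stakes, and, bearing down lightly so that they ride on the slot floors, comb gently through to the closed end and back until all three stakes lie parallel, each down in a groove. Then stand the rake upright on the bench beside the tray and let go. Move the stakes with the rake only, never with the fingers or by force, and leave the other things where they are.

Things in the scene. Friction and masses are not known exactly. Their poses are not given: they have to be found in the camera images.
- tray: Waxed, slippery wooden tray fixed to the bench, 212 mm long (its x axis; -104 to +108 mm) and 180 mm wide. Origin on the bench under it, z up. Three battens run along x at y = -36, 0, +36 mm: flat tops 9 mm wide at z = 14 mm, 45 degree flanks. The end at -x, toward the robot, is open; a wall closes the other. Outer edges rise to z = 14 mm at y = 81.5 to 90 mm either side.
- groove_mid (a point): Middle of the floor of one of the tray's four grooves (axes as the tray). The grooves lie along x between and beside the battens, centred at tray y = -54, -18, +18, +54 mm; floors 15 mm wide at z = 8 mm. Along the outer two run rails, tops at z = 14 mm, y = 67.5 to 72.5 mm either side.
- slot_left (a point): Mouth of the left guide slot at the tray's open end, level with its top edges (axes as the tray; tray x = -104, y = +77, z = 14 mm). The slot is 9 mm wide and runs straight to the end wall. Its floor is a stiff metal strip set somewhere between z = 4.5 and 8 mm, the same in both slots; the setting differs each time and is not measured, so find it by touch.
- slot_right (a point): The same for the right guide slot (tray y = -77 mm).
- tray_wall (a point): Top middle of the inner face of the wall that closes the tray's far end, 24 mm over the bench, at tray x = +99 mm. Battens and slots run up to it.
- stake_1: Square wooden stake, 90 mm long (its x axis), 11 mm square, 16 g; origin at its centre. It starts lying flat on the batten at tray y = -36 mm, turned 0.30 to 0.45 rad leftward from the tray's x axis, centre -10 to +10 mm along the tray. Down in a groove its centre is 13.5 mm over the bench.
- stake_2: The same stake, at first on the middle batten. Pushed by the rake's noses from the open end, each slides off its batten to the right (-y of the tray) and swings into line; it may hang slightly askew on the groove's flanks after one pass and drop on the way back or on another pass.
- stake_3: The same stake, at first on the batten at tray y = +36 mm.
- rake_grip (a point): Centre of the rake's upright grip, where to hold it: a wooden block 18 mm thick (rake x), 64 mm long (rake y), from 27 mm below to 19 mm above this point, which is 78 mm straight above rake_foot. Axes are the rake's: x points from the tails to the noses of its teeth, z up. The rake weighs 0.15 to 0.31 kg and stands on the bench by itself.
- rake_foot (a point): Midway between the lower edges of the rake's two long end teeth (axes as rake_grip), at bench height while it stands. The long teeth are aluminium plates 6 mm thick, 60 mm long (x -30 to +30 mm; lower edge flat from -14 to +14 mm, then upturned like a runner), at y = -77 and +77 mm. The wooden head, 60 by 160 mm, spans 38 to 52 mm above this point.
- rake_nose (a point): Lower tip of the middle short tooth's nose, 30 mm ahead of and 10.5 mm above rake_foot. Short teeth stand at rake y = -36, 0, +36 mm (half teeth at -72, +72): 3 mm thin noses in front widen to 18 mm broad tails (x -6 to -30 mm), 18 mm gaps between tails. With the long teeth on the slot floors they pass 1 to 4.5 mm over the battens. Noses lead toward the closed end.
- pot: Clay flower pot, 84 mm wide and 74 mm high, on the bench left of the tray. Bystander; origin at its underside.
- dibber: Wooden dibber, 196 mm long, lying behind the tray. Bystander; origin at its underside.
- tape: Roll of brown tape, 94 mm wide and 48 mm high, on the bench to the right of the tray's open end. Bystander; origin at its underside.

How it is judged:
By the outcome, as a careful person would: the job done as asked, in the order asked, and still so for the second after the job is handed in, with the robot touching nothing.
It also fails if it takes over 72 s, if anything falls off the work surface, if the arm or the gripper's body presses on something with over 40 N, if the wrist force passes 120 N, or if a joint passes its speed limit or range.

### The arm

A 7-joint arm with a two-finger parallel gripper is mounted at the origin on a cart in front of the work surface, level with it; the furniture and walls round the work are solid. World frame = base frame: x ahead of the robot, y to its left, z up, the work surface at z = 0. Lengths are in m, angles in rad, forces in N, time in s.
With the tool pointing down it reaches from about 0.425 to 1.025 m from the base axis. Payload 3.6 kg.
Tool frame: the origin (TCP) lies midway between the tips of the shut fingers; the grasp point (between the pads) lies 19 mm behind it; z points along the fingers, y is the line along which they close (so a half turn about z gives the same grasp; the last joint's range is limited). The gripper opens to 85 mm and grips with 20 to 120 N. Pads are 22 mm wide; open, the fingers measure 114 mm over their backs; the gripper's body (76 mm by 85 mm) begins 54 mm behind the grasp point. The pads swing forward as they close: fully open they stand 13 mm farther back than shut.
Start: joints at [1.187, 0.591, 0.048, 1.609, -0.033, 0.943, -0.034], TCP at [0.208, -0.695, 0.231] pointing down, gripper open.
Joint ranges: [-2.69, 2.69], [-0.47, 2.24], [-1.27, 1.36], [0.19, 2.51], [-1.53, 4.68], [0.08, 2.07], [-3.09, 3.09]. Speed limits (rad/s): [2.57, 2.57, 3.14, 3.14, 3.14, 3.14, 3.14].

### API

Orientations are given as a 3x3 rotation matrix whose columns are the frame's x, y, z axes.
In Python, from cell import telemetry, viewer, job gives the robot as it stands.
- The arm moves only by the tool move_arm, never from a script. Its argument "rows" is a list of rows, each a list of 4 numbers: the shift along the tool's x, y, z scaled (see below), then the turn about the tool's z scaled (see below). In form: [[x, y, z, twist], ...]. A call has 1 to 12 rows; each row shifts and turns the commanded pose from where the row before left it, along the tool's axes as they then stand; what a row does not reach is not made up. The controller multiplies each number of a shift by 0.05 m and each number of a turn by 5 degrees. A row lasts 1/8 s, in which the tool goes at most 62.5 mm and 10.7 degrees, less where a joint would pass 70% of its speed; a pose out of reach is approached as far as the arm can. A call with a number of a shift or a turn outside -1 to 1 is refused whole. A call with a gripper value outside its range is refused whole. "jaw" is the opening, from 0 (shut) to 1 (fully open), set as the call begins (left out, the last holds). The fingers move at their own pace and stop on an object; "newtons" is the grip in N (left out, the last holds). Time passes only in rows, so rows that do not move let the fingers close. It gives the time, the measured TCP pose, the force, the opening and the grip force at its end, in the units of the state.
- telemetry.read_state(): the state, without advancing time (a new reading comes with each control period).
- viewer.capture(name): name is "scene" or "top" or "wrist"; returns a dict with "pixels" (384x512x3 uint8, red, green, blue), "range_z" (384x512 float32, m along the optical axis (not along the pixel's ray), 0 where there is no reading), "fovy" (degrees; the focal length in pixels is half the picture's height over the tangent of half this angle, whatever the lens; pixels are square), "cx", "cy" (the principal point, pixels), "distortion" ([k1, k2, p1, p2, k3] as OpenCV has them; the pictures are not rectified), "world_to_cam" (4x4, takes a point from world to camera coordinates). Camera axes: x right, y down, z forward; pixel columns grow to the right and rows downward; lengths in m; the calibration is good to about 2 mm. A picture is of the moment at which its call begins.
- job.finish_job(): hands the job in; it is judged then, once.
The state is a dict: "time_s": time; "q": joint angles; "qvel": joint speeds; "tau": joint torques, N m; "eef_pos": TCP position; "tool_rot": TCP orientation; "contact_force": force on the tool from outside, world axes, zero at the start; "moment": the same for the moment, N m; "width": finger opening in m; "gripper_force": force on a finger pad.
Only numpy, scipy, OpenCV 4.12 (cv2) and the standard library are available. Lean on these libraries where they do the work, as an engineer would, in place of code of your own. Each camera call takes 0.05 s, during which the arm holds its last target. There are 200 camera calls.

## Working session

There is one attempt and no reset: what is moved stays moved. The work goes in short steps, Python scripts to look and compute and a tool call to move; the robot and the scene stay as the last step left them, time stands still between calls to the robot, and variables do not carry over. Pictures are saved under pics/ and viewed, at most 10 in all, crops included, and the job is handed in when it is done.

Besides the shell and the picture viewer there is one more tool, called after "Request:" as a command line: name --pt "numbers of a row" for each row, then --argument value for the rest. move_arm: Moves the arm, as the interface text tells. Shifts and turns lie within -1 to 1; 1 stands for 0.05 m of shift or 5 degrees of turn. Its arguments: {"type":"object","properties":{"rows":{"type":"array","items":{"type":"array","items":{"type":"number"}}},"jaw":{"type":"number"},"newtons":{"type":"number"}},"required":["rows"]}

```bash
mkdir -p pics; ls; cat > h.py <<'E'
import numpy as np, cv2
from cell import telemetry, viewer, job
def cap(n,save=None):
    c=viewer.capture(n); f=192/np.tan(np.radians(c['fovy'])/2)
    c['K']=np.array([[f,0,c['cx']],[0,f,c['cy']],[0,0,1]]); c['D']=np.array(c['distortion'],float)
    c['T']=np.array(c['world_to_cam'])
    if save: cv2.imwrite('pics/'+save,c['pixels'][:,:,::-1])
    return c
def ray(c,uv):
    p=cv2.undistortPoints(np.array(uv,float).reshape(-1,1,2),c['K'],c['D']).reshape(-1,2)
    R,t=c['T'][:3,:3],c['T'][:3,3]
    return -R.T@t,(np.c_[p,np.ones(len(p))]@R)
def onz(c,uv,z):
    o,d=ray(c,uv); return o+d*((z-o[2])/d[:,2])[:,None]
def cloud(c):
    v,u=np.mgrid[:384,:512]; o,d=ray(c,np.c_[u.ravel(),v.ravel()])
    z=c['range_z'].ravel(); P=o+d*z[:,None]; P[z==0]=np.nan
    return P.reshape(384,512,3)
def proj(c,P):
    R,t=c['T'][:3,:3],c['T'][:3,3]
    return cv2.projectPoints(np.array(P,float).reshape(-1,1,3),cv2.Rodrigues(R)[0],t,c['K'],c['D'])[0].reshape(-1,2)
E
python3 - <<'E'
from h import *
a=cap('top','top0.png');b=cap('scene','scene0.png')
im=np.hstack([a['pixels'],b['pixels']])
for c in (a,b): print(c['fovy'],c['distortion'],-c['T'][:3,:3].T@c['T'][:3,3],c['T'][2,:3])
s=telemetry.read_state(); print(s['eef_pos'],s['tool_rot'],s['width'],s['contact_force'],s['time_s'])
E
```

```text
pics
48.14412944220942 [0.05326896 0.         0.         0.         0.        ] [0.32091893 0.14400157 1.56295471] [ 0.17259557  0.00489478 -0.98498061]
54.19485424273764 [-0.10059162  0.          0.          0.          0.        ] [0.13233294 1.09070508 0.52451166] [ 0.3784808  -0.83262629 -0.40433369]
[ 0.2076606  -0.69383299  0.23025942] [[ 9.57985314e-01  2.86816403e-01 -6.99839449e-04]
 [ 2.86817234e-01 -9.57983368e-01  1.93418398e-03]
 [-1.15678860e-04 -2.05364586e-03 -9.99997885e-01]] 0.0857364932518525 [0.17365391 0.82771953 0.97045582] 0.1
```

View pics/top0.png

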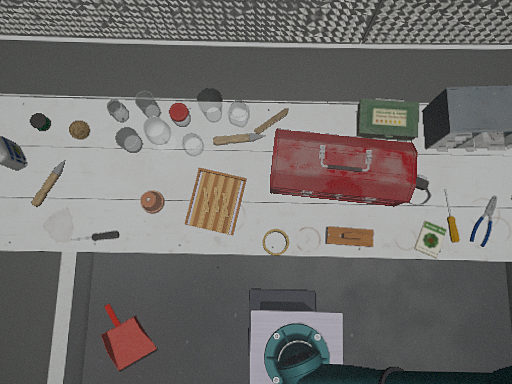

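View pics/scene0.png

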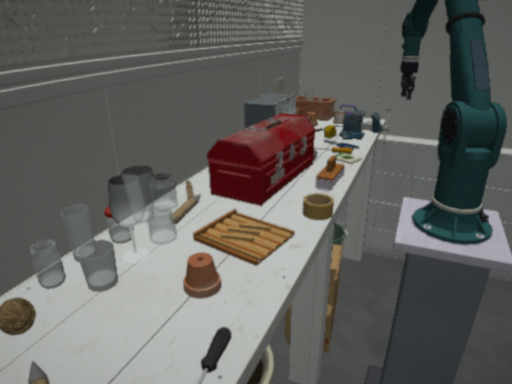

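The top view shows the tray near (215,201), the rake near (350,237), the tape at (275,241) and the pot at (152,201). The scene view shows the tray at (245,235) and the rake at (330,173). Next I measure them by colour and height.

```bash
python3 - <<'E'
from h import *
a=cap('top');P=cloud(a)
hsv=cv2.cvtColor(a['pixels'],cv2.COLOR_RGB2HSV)
def blob(box,m):
    x0,y0,x1,y1=box; M=np.zeros((384,512),np.uint8); M[y0:y1,x0:x1]=m[y0:y1,x0:x1]*255
    cs=cv2.findContours(M,cv2.RETR_EXTERNAL,cv2.CHAIN_APPROX_NONE)[0]
    return max(cs,key=cv2.contourArea),M
sat=hsv[:,:,1]>70
for n,box,z in (('tray',(178,160,252,242),.014),('rake',(318,220,382,256),.052),('tape',(255,225,292,258),.048),('pot',(136,186,168,216),.074)):
    c,M=blob(box,sat); q=c.reshape(-1,2).astype(float); w=onz(a,q,z)
    r=cv2.minAreaRect((w[:,:2]*1000).astype(np.float32)); 
    print(n,'ctr mm',r, 'n',len(q)); print(cv2.boxPoints(r).round(1).tolist())
    hs=P[:,:,2][M>0]; print('  z pct',np.nanpercentile(hs,[5,25,50,75,95,99]).round(4))
# height map of rake
print((P[222:252:2,322:378:4,2]*1000).round(0))
b=cap('scene'); cv2.imwrite('pics/c1.png',np.hstack([cv2.resize(a['pixels'][160:245,175:260],(400,400),interpolation=2),cv2.resize(a['pixels'][212:262,320:380],(400,333),interpolation=2)[:333] if 0 else cv2.resize(a['pixels'][210:265,320:385],(400,400),interpolation=2)])[:,:,::-1])
E
```

```text
tray ctr mm ((534.3960571289062, 296.4366455078125), (181.4053192138672, 213.6803741455078), 78.41098022460938) n 418
[[411.5, 229.0], [620.7999877929688, 186.10000610351562], [657.2999877929688, 363.79998779296875], [448.0, 406.79998779296875]]
  z pct [0.0051 0.0094 0.0127 0.0168 0.0269 0.0312]
rake ctr mm ((413.974609375, -179.866455078125), (157.0231170654297, 58.81087112426758), 87.11048889160156) n 120
[[380.6000061035156, -256.79998779296875], [439.3999938964844, -259.79998779296875], [447.29998779296875, -102.9000015258789], [388.6000061035156, -100.0]]
  z pct [0.0471 0.0511 0.0536 0.0565 0.0985 0.1029]
tape ctr mm ((389.7171630859375, 77.26708221435547), (88.19622039794922, 89.07781982421875), 45.94493103027344) n 72
[[327.0, 76.5], [391.1000061035156, 14.600000381469727], [452.3999938964844, 78.0], [388.3999938964844, 139.89999389648438]]
  z pct [0.0253 0.0447 0.0484 0.0505 0.0535 0.0546]
pot ctr mm ((518.1535034179688, 510.9139709472656), (73.81832122802734, 77.038330078125), 1.185736060142517) n 64
[[480.5, 548.7000122070312], [482.0, 471.6000061035156], [555.9000244140
[... 513 characters left out ...]
.  89.  61.  54.  53.  50.  54.  58.  -2.]
 [ 10.  28.  57.  53.  53.  77. 102.  98.  95.  93.  56.  55.  57.   2.]
 [  2.  36.  54.  46.  50.  77.  97.  99. 100.  98.  55.  54.  54.   9.]
 [ -0.  36.  53.  53.  54.  51.  60.  74.  91.  98.  56.  54.  57.   2.]
 [  2.  37.  55.  48.  53.  53.  48.  51.  52.  53.  55.  56.  53.   3.]
 [ -2.  36.  54.  51.  47.  50.  51.  58.  61.  57.  49.  54.  49.   2.]
 [  4.   1.   1.  -0.  20.  45.  54.  49.  55.  55.  56.  57.  54.   0.]
 [  9.   0.  -3.   0.  -2.   5.   0.  -2.  -2.   3.   6.  26.  53.   6.]
 [  1.   2.  -3.   3.   3.   2.  -3.   2.   1.  -4.   8.  -5.   1.  -1.]
 [  2.  -0.   2.  -0.  12.  -1.   0.  -3.   4.   0.  -0.   4.  -3.   6.]]
```

View pics/c1.png

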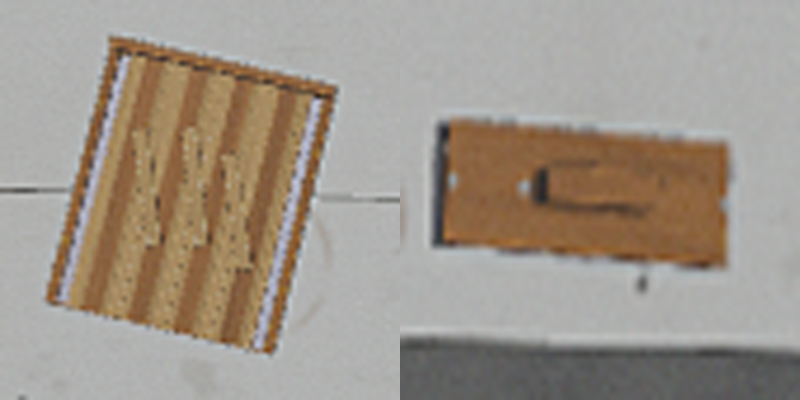

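The crop shows the tray's open end at the bottom, with white slot strips at crop x≈90 and x≈295, and three stakes on the battens. The rake's grip is at crop (595,187). It is not clear from this which way the noses point. I'll move toward the rake and check from the wrist camera.

Request:
move_arm --pt "0.59 -0.68 -0.07 0" --pt "0.59 -0.68 -0.07 0" --pt "0.59 -0.68 -0.07 0" --pt "0.59 -0.68 -0.07 0" --pt "0.59 -0.68 -0.07 0" --pt "0.59 -0.68 -0.07 0" --pt "0.59 -0.68 -0.07 0" --pt "0.59 -0.68 -0.07 0" --pt "0.59 -0.68 -0.07 0" --pt "0.59 -0.68 -0.07 0" --pt "0.59 -0.68 -0.07 0" --pt "0.59 -0.68 -0.07 0" --jaw 1

```text
time_s: 1.7
eef_pos: [0.4304, -0.2008, 0.2735]
tool_rot: [[0.958, 0.287, 0.0], [0.287, -0.958, -0.0], [0.0, 0.0, -1.0]]
contact_force: [0.5, -0.1, -0.6]
width: 0.0856
gripper_force: 0.0
```

```bash
python3 - <<'E'
from h import *
a=cap('wrist');b=cap('scene');s=telemetry.read_state()
print(s['eef_pos'],np.array(s['tool_rot']).round(3).tolist(),s['q'])
print(-a['T'][:3,:3].T@a['T'][:3,3],a['T'][2,:3],a['fovy'])
u=proj(b,[[.41,-.18,.04]])[0];print(u)
x,y=u.astype(int); cr=cv2.resize(b['pixels'][y-30:y+30,x-30:x+30],(384,384),interpolation=2)
cv2.imwrite('pics/w1.png',cv2.resize(np.hstack([a['pixels'],cr])[:,:,::-1],(796,341)))
E
```

```text
[ 0.43262738 -0.1970506   0.27384127] [[0.955, 0.295, 0.002], [0.295, -0.955, 0.002], [0.003, -0.001, -1.0]] [ 0.41388003  0.22285158 -0.0951474   2.10823545  0.02557001  0.8100671
 -0.96739238]
[ 0.49364372 -0.18243983  0.41555861] [-0.2476416  -0.07433255 -0.96599602] 58.0330814763277
[330.66328    172.40895479]
```

View pics/w1.png

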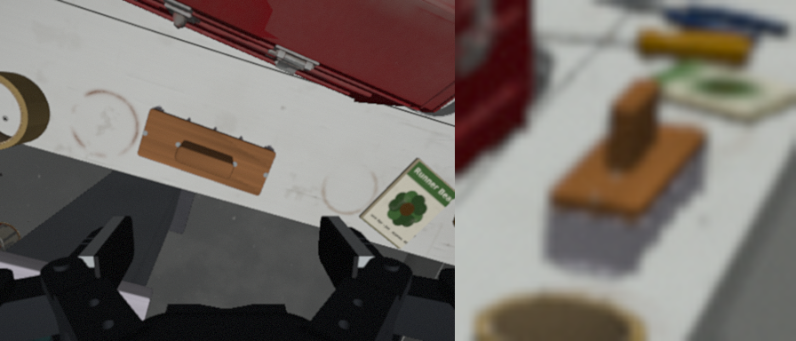

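In the wrist picture the rake head spans (140,107) to (275,195), and slender noses show along its far (+x) edge, so the noses face +x. I'll measure the rake in two views.

```bash
python3 - <<'E'
from h import *
a=cap('wrist');t=cap('top');P=cloud(a)
R=[]
for c,box in ((a,(150,110,325,225)),(t,(318,220,382,256))):
    hsv=cv2.cvtColor(c['pixels'],cv2.COLOR_RGB2HSV); x0,y0,x1,y1=box
    m=((hsv[:,:,1]>75)&(hsv[:,:,0]<22)); M=np.zeros((384,512),np.uint8); M[y0:y1,x0:x1]=m[y0:y1,x0:x1]*255
    M=cv2.morphologyEx(M,cv2.MORPH_OPEN,np.ones((3,3)))
    q=max(cv2.findContours(M,cv2.RETR_EXTERNAL,cv2.CHAIN_APPROX_NONE)[0],key=cv2.contourArea).reshape(-1,2).astype(float)
    r=cv2.minAreaRect((onz(c,q,.052)[:,:2]*1000).astype(np.float32)); print(r)
    B=cv2.boxPoints(r); R.append((c,np.array(sorted(B.tolist()))))
    if c is a: Ma=M
# triangulate corners
for i in range(4):
    L=[]
    for c,B in R:
        u=proj(c,[[*(B[i]/1000),.052]]); o,d=ray(c,u); L.append((o,d[0]/np.linalg.norm(d[0])))
    A=sum(np.eye(3)-np.outer(d,d) for o,d in L); b=sum((np.eye(3)-np.outer(d,d))@o for o,d in L)
    print('corner',np.linalg.solve(A,b).round(4))
# grip top from depth
g=(P[:,:,2]>.085)&(Ma>0); Q=P[g]; print('grip n',g.sum(),np.median(Q,0),cv2.minAreaRect((Q[:,:2]*1000).astype(np.float32)))
h=(P[:,:,2]>.045)&(P[:,:,2]<.06)&(Ma>0); print('head z',np.median(P[h][:,2]))
ks=np.argwhere(g); c_,w_,ang=cv2.minAreaRect(ks[:,::-1].astype(np.float32)); print('grip px',c_,w_,ang, onz(a,[c_],.097))
H=cv2.cvtColor(t['pixels'],cv2.COLOR_RGB2HSV);Pt=cloud(t)
tb=Pt[130:207,275:415].reshape(-1,3); tb=tb[tb[:,2]>.03]; print('toolbox minx,maxz',np.nanpercentile(tb[:,0],1),np.nanpercentile(tb[:,2],99))
E
```

```text
((413.66986083984375, -182.23931884765625), (157.14381408691406, 59.37031173706055), 86.99446868896484)
((413.9764404296875, -179.8302459716797), (156.95054626464844, 58.81087112426758), 87.11048889160156)
corner [ 0.3805 -0.2577  0.0531]
corner [ 0.388  -0.101   0.0492]
corner [ 0.4393 -0.2612  0.0511]
corner [ 0.4472 -0.104   0.047 ]
grip n 1285 [ 0.41366143 -0.18228104  0.09592189] ((411.8465576171875, -182.61172485351562), (63.84434127807617, 18.57318687438965), 87.327392578125)
head z 0.05133388300025615
grip px (233.17848205566406, 185.3276824951172) (66.45308685302734, 19.91373634338379) 19.440034866333008 [[ 0.4139216 -0.1823423  0.097    ]]
toolbox minx,maxz 0.4551190317791244 0.6173596603539625
```

Request:
move_arm --pt "0 0 0 -1" --pt "0 0 0 -1" --pt "0 0 0 -1" --pt "0 0 0 -1" --pt "0 0 0 -1" --pt "0 0 0 -1" --pt "0 0 0 -1" --pt "0 0 0 -1" --pt "0 0 0 -1" --pt "0 0 0 -1" --pt "0 0 0 -1" --pt "0 0 0 -1"

```text
time_s: 3.4
eef_pos: [0.4289, -0.2041, 0.273]
tool_rot: [[0.231, 0.973, -0.001], [0.973, -0.231, -0.0], [-0.001, -0.001, -1.0]]
contact_force: [0.1, -1.0, -0.6]
width: 0.0855
gripper_force: 0.0
```

```bash
cat >> h.py <<'E'
def st():
    s=telemetry.read_state(); R=np.array(s['tool_rot']); p=np.array(s['eef_pos'])
    print('t',round(s['time_s'],2),'p',p.round(4),'yawY',np.degrees(np.arctan2(R[1,1],R[0,1])).round(2),'tilt',R[:2,2].round(4),'F',np.round(s['contact_force'],1),'M',np.round(s['moment'],2),'w',round(s['width'],4),'gf',round(s['gripper_force'],1))
    return s,p,R
def goto(xyz,yawY):
    s,p,R=st(); d=R.T@(np.array(xyz)-p)/.05
    print('rows units',d.round(2),'twist',(-(yawY-np.degrees(np.arctan2(R[1,1],R[0,1])))/5).round(2))
E
python3 - <<'E'
from h import *
for i in range(4): st()
c=cap('wrist','w2.png');P=cloud(c).reshape(-1,3)
k=(P[:,2]>.04)&(P[:,1]>-.3)&(P[:,1]<-.08)&(P[:,0]>.455); print(np.nanpercentile(P[k][:,0],[0,1,5]),k.sum(), np.nanmax(P[k][:,2]))
goto([.4138,-.1815,.13],-2.9)
E
```

```text
t 3.4 p [ 0.4289 -0.2041  0.273 ] yawY -13.37 tilt [-0.001  -0.0004] F [ 0.1 -1.  -0.6] M [-0.03  0.    0.02] w 0.0855 gf 0.0
t 3.4 p [ 0.4289 -0.2041  0.273 ] yawY -13.37 tilt [-0.001  -0.0004] F [ 0.1 -1.  -0.6] M [-0.03  0.    0.02] w 0.0855 gf 0.0
t 3.4 p [ 0.4289 -0.2041  0.273 ] yawY -13.37 tilt [-0.001  -0.0004] F [ 0.1 -1.  -0.6] M [-0.03  0.    0.02] w 0.0855 gf 0.0
t 3.4 p [ 0.4289 -0.2041  0.273 ] yawY -13.37 tilt [-0.001  -0.0004] F [ 0.1 -1.  -0.6] M [-0.03  0.    0.02] w 0.0855 gf 0.0
[0.45500892 0.45741702 0.4646589 ] 57313 0.3656971332356764
t 3.45 p [ 0.4289 -0.2041  0.273 ] yawY -13.28 tilt [-0.001  -0.0004] F [-0.3  0.4  0.4] M [-0.04 -0.03 -0.02] w 0.0855 gf 0.0
rows units [ 0.37 -0.4   2.86] twist -2.08
```

Request:
move_arm --pt "0.19 -0.2 0.4 0" --pt "0.18 -0.2 0.4 0" --pt "0 0 0.5 -1" --pt "0 0 0.5 -1" --pt "0 0 0.5 -0.08" --pt "0 0 0.5 0" --pt "0 0 0 0" --pt "0 0 0 0"

```text
time_s: 4.45
eef_pos: [0.415, -0.1804, 0.1338]
tool_rot: [[0.053, 0.999, 0.0], [0.999, -0.053, -0.001], [-0.001, 0.0, -1.0]]
contact_force: [0.3, -1.3, -0.0]
width: 0.0853
gripper_force: 0.0
```

```bash
python3 - <<'E'
from h import *
goto([.4138,-.1815,.059],-2.9)
c=cap('wrist','w3.png');P=cloud(c)
t=cap('top'); 
# recheck the grip
hsv=cv2.cvtColor(c['pixels'],cv2.COLOR_RGB2HSV)
g=(P[:,:,2]>.085)&(P[:,:,2]<.103)&(hsv[:,:,1]>75)&(hsv[:,:,0]<22)
Q=P[g]; print(g.sum(),cv2.minAreaRect((Q[:,:2]*1000).astype(np.float32)),np.median(Q,0))
E
```

```text
t 4.45 p [ 0.415  -0.1804  0.1338] yawY -3.04 tilt [ 0.0005 -0.0006] F [ 0.3 -1.3 -0. ] M [ 0.03 -0.02  0.01] w 0.0853 gf 0.0
rows units [-0.02 -0.02  1.5 ] twist -0.03
5331 ((472.21600341796875, -183.70242309570312), (201.7962646484375, 139.01675415039062), 85.10009765625) [ 0.41710667 -0.17546638  0.09619339]
```

View pics/w3.png

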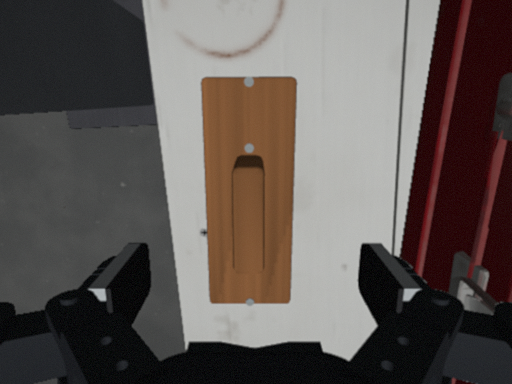

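The grip at (249,215) sits midway between the fingers at (140,275) and (375,275), square to them. I'll descend and grip.

Request:
move_arm --pt "0 0 0.4 0" --pt "0 0 0.4 0" --pt "0 0 0.3 0" --pt "0 0 0.2 0" --pt "0 0 0.2 0" --pt "0 0 0 0" --pt "0 0 0 0"

```text
time_s: 5.42
eef_pos: [0.415, -0.1797, 0.0586]
tool_rot: [[0.051, 0.999, 0.0], [0.999, -0.051, -0.0], [-0.0, 0.0, -1.0]]
contact_force: [-0.3, 0.4, 0.5]
width: 0.0856
gripper_force: 0.0
```

Request:
move_arm --pt "0 0 0 0" --pt "0 0 0 0" --pt "0 0 0 0" --pt "0 0 0 0" --pt "0 0 0 0" --pt "0 0 0 0" --jaw 0 --newtons 70

```text
time_s: 6.18
eef_pos: [0.4146, -0.1795, 0.0582]
tool_rot: [[0.051, 0.999, -0.0], [0.999, -0.051, 0.0], [0.0, -0.0, -1.0]]
contact_force: [-0.2, -0.3, -0.8]
width: 0.0172
gripper_force: 70.2
```

Request:
move_arm --pt "0 0 -0.3 0" --pt "0 0 -0.6 0" --pt "0 0 -0.7 0" --pt "0 0 -0.7 0" --pt "0 0 0 0"

```text
time_s: 6.8
eef_pos: [0.4163, -0.1801, 0.1752]
tool_rot: [[0.052, 0.999, 0.005], [0.999, -0.052, -0.002], [-0.002, 0.005, -1.0]]
contact_force: [0.4, 0.9, -2.5]
width: 0.0172
gripper_force: 70.3
```

Request:
move_arm --pt "0.5 -0.07 0 0" --pt "1 -0.07 0 0" --pt "1 -0.07 0 0" --pt "1 -0.07 0 0" --pt "1 -0.07 0 0" --pt "1 -0.07 0 0" --pt "1 -0.07 0 0" --pt "1 -0.07 0 0" --pt "1 -0.07 0 0" --pt "1 -0.07 0 0" --pt "0.5 0 0 0.85" --pt "0 0 0 0.85"

```text
time_s: 8.3
eef_pos: [0.4044, 0.3244, 0.1717]
tool_rot: [[0.196, 0.981, -0.002], [0.981, -0.196, 0.001], [0.0, -0.002, -1.0]]
contact_force: [0.6, -1.3, -3.6]
width: 0.017
gripper_force: 70.2
```

Request:
move_arm --pt "0 0 0 0" --pt "0 0 0 0"

```text
time_s: 8.55
eef_pos: [0.405, 0.3205, 0.1722]
tool_rot: [[0.198, 0.98, -0.002], [0.98, -0.198, -0.002], [-0.002, -0.001, -1.0]]
contact_force: [-0.1, -0.3, -3.2]
width: 0.0173
gripper_force: 70.2
```

```bash
python3 - <<'E'
from h import *
goto([.405,.323,.158],-11.6)
c=cap('wrist','w4.png')
E
```

```text
t 8.55 p [0.405  0.3205 0.1722] yawY -11.41 tilt [-0.0016 -0.0018] F [-0.1 -0.3 -3.2] M [ 0.04 -0.    0.02] w 0.0173 gf 70.2
rows units [ 0.05 -0.01  0.28] twist 0.04
```

View pics/w4.png

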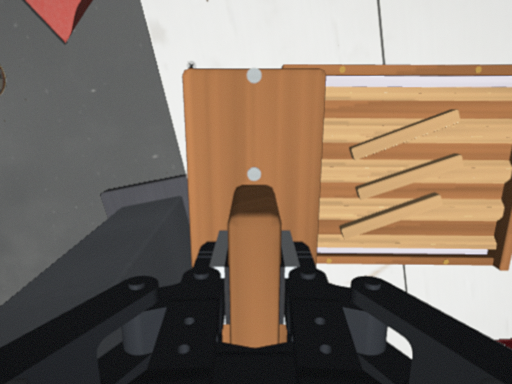

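The wrist view shows the held rake head at columns 185–325 with its left end at row 68. The tray's left outer edge is near row 66, the right near row 265, and the open-end corner is at (283,67). I'll measure both from this one picture.

```bash
cat >> h.py <<'E'
def linefit(p):
    vx,vy,x,y=cv2.fitLine(p.astype(np.float32),cv2.DIST_HUBER,0,.3,.01).ravel(); return np.array([x,y]),np.array([vx,vy])
def edge(g,i0,i1):  # subpixel position of strongest |step| in profile g between i0,i1 
    s=cv2.GaussianBlur(g[None,:].astype(np.float32),(0,0),1).ravel(); d=np.abs(np.gradient(s))[i0:i1]; k=int(d.argmax())
    if 0<k<len(d)-1:
        a,b,c=d[k-1:k+2]; return i0+k+.5*(a-c)/(a-2*b+c+1e-9)
    return i0+k
E
python3 - <<'E'
from h import *
s,p,R=st();c=cap('wrist');S=cv2.cvtColor(c['pixels'],cv2.COLOR_RGB2HSV)[:,:,1].astype(float)
hz=p[2]-.0585+.052
print('cam',-c['T'][:3,:3].T@c['T'][:3,3])
def fit(pts,z,n):
    w=onz(c,pts,z)[:,:2]*1000; o,d=linefit(w); d=d*np.sign(d[np.abs(d).argmax()]); r=(w-o)@[-d[1],d[0]]
    print(n,'pt',o.round(2),'ang',np.degrees(np.arctan2(d[1],d[0])).round(2),'rms',r.std().round(2)); return o,d
L=fit([(x,edge(S[:,x],58,73)) for x in range(340,505,3)],.014,'Louter')
Rr=fit([(x,edge(S[:,x],256,275)) for x in range(340,490,3)],.014,'Router')
n=np.array([-L[1][1],L[1][0]]); print('width',(L[0]-Rr[0])@n)
H1=fit([(edge(S[y],315,335),y) for y in range(80,235,3)],hz,'Hfront')
H2=fit([(edge(S[y],178,198),y) for y in range(80,165,3)],hz,'Hback')
HL=fit([(x,edge(S[:,x],60,78)) for x in range(192,322,3)],hz,'Hleft')
m=np.array([-H1[1][1],H1[1][0]]);print('head depth',(H1[0]-H2[0])@m)
ex=np.array([H1[1][1],-H1[1][0]]) # rake x dir
print('rake left end minus TCP along rake y', (HL[0]-p[:2]*1000)@H1[1], 'fwd mid minus TCP',(((H1[0]+H2[0])/2)-p[:2]*1000)@ex)
mid=(L[0]+Rr[0])/2; ny=n; print('tray y of rake centre', (HL[0]-80*H1[1]-mid)@ny - 0, 'tray y of TCP',(p[:2]*1000-mid)@ny)
E
```

```text
t 8.6 p [0.4052 0.3206 0.1725] yawY -11.43 tilt [-0.0011 -0.0013] F [ 0.4 -0.5 -2.1] M [ 0.   -0.04 -0.02] w 0.0174 gf 70.2
cam [0.41885298 0.38452311 0.3144467 ]
Louter pt [556.53 382.45] ang -11.83 rms 0.06
Router pt [560.2  200.25] ang -11.79 rms 0.12
width 177.57208
Hfront pt [443.03 358.73] ang 78.64 rms 1.41
Hback pt [388.07 380.39] ang 78.55 rms 0.03
Hleft pt [422.87 395.83] ang -9.45 rms 0.4
head depth -58.142117
rake left end minus TCP along rake y 77.28693057272818 fwd mid minus TCP 0.5401586379674413
tray y of rake centre -5.529648 tray y of TCP -2.83796008743904
```

Request:
move_arm --pt "0.04 0.29 0.4 0.07" --pt "0.04 0.29 0.4 0" --pt "0 0 0.4 0" --pt "0 0 0.4 0" --pt "0 0 0 0" --pt "0 0 0 0"

```text
time_s: 9.4
eef_pos: [0.4351, 0.3198, 0.0938]
tool_rot: [[0.205, 0.979, 0.001], [0.979, -0.205, 0.001], [0.001, 0.0, -1.0]]
contact_force: [0.3, -0.4, -1.8]
width: 0.0169
gripper_force: 70.0
```

```bash
cat > meas.py <<'E'
from h import *
def run(view=None):
    s,p,R=st();c=cap('wrist',view);S=cv2.cvtColor(c['pixels'],cv2.COLOR_RGB2HSV)[:,:,1].astype(float)
    hz=p[2]-.0585+.052
    O=np.array([.5324,.2968]);e=np.array([.979,-.2046]);f=np.array([.2046,.979])
    T=lambda x,y,z:np.r_[O+e*x+f*y,z]
    ys=[]
    def fit(pts,z,n):
        w=onz(c,pts,z)[:,:2]*1000; 
        o,d=linefit(w); d=d*np.sign(d[np.abs(d).argmax()]); r=(w-o)@[-d[1],d[0]]
        print(n,'pt',o.round(2),'ang',np.degrees(np.arctan2(d[1],d[0])).round(2),'rms',r.std().round(2)); return o,d
    def edgesY(xs,y,z,w=9): # near-horizontal lines
        out=[]
        for x in xs:
            u=proj(c,[T(x,y,z)])[0]; 
            if 0<=u[0]<511 and w<u[1]<383-w: out.append((u[0],edge(S[:,int(round(u[0]))],int(u[1])-w,int(u[1])+w)))
        return out
    L=fit(edgesY(np.arange(-.05,.09,.004),.09,.014),.014,'L')
    Q=fit(edgesY(np.arange(-.05,.09,.004),-.09,.014),.014,'R')
    n=np.array([-L[1][1],L[1][0]]); print('width',((L[0]-Q[0])@n).round(2)); mid=(L[0]+Q[0])/2
    u=proj(c,[np.r_[p[:2],hz]])[0]
    # head: back edge & left edge
    y=R[:,0];x=R[:,1]
    P3=lambda a,b:np.r_[p[:2],hz]+x*a+y*b
    hb=[];hl=[]
    for b in np.arange(.03,.07,.003):
        u=proj(c,[P3(-.03,b)])[0]; hb.append((edge(S[int(round(u[1]))],int(u[0])-10,int(u[0])+10),u[1]))
    for a in np.arange(-.024,.0245,.003):
        u=proj(c,[P3(a,.08)])[0]; 
        if u[1]>10: hl.append((u[0],edge(S[:,int(round(u[0]))],int(u[1])-10,int(u[1])+10)))
    B=fit(hb,hz,'Hback'); A=fit(hl,hz,'Hleft') if len(hl)>5 else None
    if A: print('rake left end (80) minus tray mid', ((A[0]-mid)@n).round(2))
    print('TCP tray y',((p[:2]*1000-mid)@n).round(2), 'tray x',((p[:2]-O)@e*1000).round(1))
    return c
E
python3 -c "
from meas import *
run('w5.png')"
```

```text
t 9.4 p [0.4351 0.3198 0.0938] yawY -11.8 tilt [0.0006 0.0006] F [ 0.3 -0.4 -1.8] M [ 0.01 -0.01  0.03] w 0.0169 gf 70.0
L pt [557.   382.39] ang -11.81 rms 0.02
R pt [546.04 203.71] ang -12.36 rms 4.28
width 177.13
Hback pt [417.24 374.39] ang 78.27 rms 0.03
Hleft pt [448.39 396.75] ang -8.15 rms 0.59
rake left end (80) minus tray mid 80.39
TCP tray y 2.33 tray x -100.0
```

View pics/w5.png

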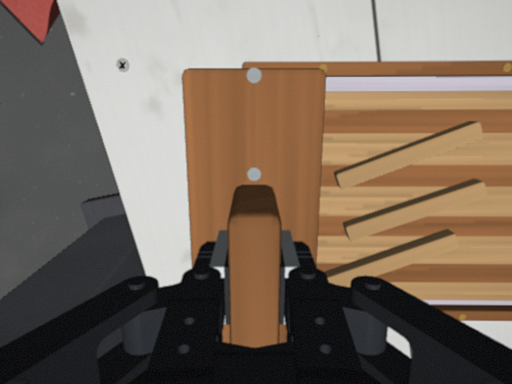

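The left slot strip lies at rows 77–92, the head's left end at row 69, and a bolt on the rake's centreline at (254,75). I'll compare the bolt, which should be over the left long tooth, with the slot lips.

```bash
cat > m2.py <<'E'
from h import *
def run2(zf=None):
    s,p,R=st();c=cap('wrist');H=cv2.cvtColor(c['pixels'],cv2.COLOR_RGB2HSV);S=H[:,:,1].astype(float)
    hz=p[2]-.0585+.052
    O=np.array([.5324,.2968]);e=np.array([.979,-.2046]);f=np.array([.2046,.979])
    tr=lambda w:np.c_[(w[:,:2]-O)@e,(w[:,:2]-O)@f]*1000
    def ln(y,z,nm,w=5):
        q=[]
        for x in np.arange(-.055,.09,.004):
            u=proj(c,[np.r_[O+e*x+f*y,z]])[0]
            if 335<u[0]<505 and w+2<u[1]<380-w: q.append((u[0],edge(S[:,int(round(u[0]))],int(u[1])-w,int(u[1])+w+1)))
        t=tr(onz(c,q,z)); k=np.polyfit(t[:,0],t[:,1],1); k=np.polyfit(*t[np.abs(t[:,1]-np.polyval(k,t[:,0]))<.8].T,1)
        print(nm,'tray y at x=-90,0:',np.polyval(k,[-90,0]).round(2),'slope deg',np.degrees(k[0]).round(2))
    ln(.09,.014,'outer 90'); ln(.0725,.014,'inner lip 72.5'); ln(.0815,.014,'lip 81.5')
    M=((S<60)&(H[:,:,2]>110)).astype(np.uint8); 
    M[:, :200]=0; M[:,310:]=0; M[190:]=0
    n,l,stt,ce=cv2.connectedComponentsWithStats(M)
    ctr=[]
    for i in range(1,n):
        if 60<stt[i,4]<500: w=onz(c,[ce[i]],hz); ctr.append(w[0]); print('bolt px',ce[i].round(1),stt[i,4],'tray',tr(w).round(2),'TCP frame',(R.T@(w[0]-p)*1000).round(1))
    print('TCP tray',tr(np.array([p])).round(2),'head z',hz)
    return c
E
python3 -c "
from m2 import *
run2()"
```

```text
t 9.45 p [0.4353 0.32   0.0941] yawY -11.8 tilt [0.0012 0.0011] F [-0.1 -0.5 -2.3] M [0.02 0.01 0.  ] w 0.0172 gf 70.0
outer 90 tray y at x=-90,0: [88.89 88.86] slope deg -0.02
inner lip 72.5 tray y at x=-90,0: [71.68 71.61] slope deg -0.05
lip 81.5 tray y at x=-90,0: [80.68 80.79] slope deg 0.07
bolt px [253.7  74.9] 187 tray [[-99.37  77.12]] TCP frame [74.2  0.5  6.6]
bolt px [253.6 173.6] 154 tray [[-99.4   36.09]] TCP frame [33.2  0.5  6.5]
TCP tray [[-99.86   2.85]] head z 0.08759820560913514
```

Request:
move_arm --pt "-0.02 0 0.15 0" --pt "0 0 0.15 0" --pt "0 0 0.05 0" --pt "0 0 0 0" --pt "0 0 0 0"

```text
time_s: 10.12
eef_pos: [0.4345, 0.3188, 0.0758]
tool_rot: [[0.204, 0.979, 0.0], [0.979, -0.204, 0.0], [0.0, 0.0, -1.0]]
contact_force: [-0.6, -0.5, -2.9]
width: 0.017
gripper_force: 70.0
```

```bash
python3 -c "
from m2 import *
run2()"
```

```text
t 10.12 p [0.4345 0.3188 0.0758] yawY -11.78 tilt [0.0001 0.0001] F [-0.6 -0.5 -2.9] M [ 0.02  0.03 -0.07] w 0.017 gf 70.0
outer 90 tray y at x=-90,0: [88.92 88.83] slope deg -0.06
inner lip 72.5 tray y at x=-90,0: [71.69 71.7 ] slope deg 0.01
lip 81.5 tray y at x=-90,0: [80.75 80.82] slope deg 0.05
bolt px [253.7  74.9] 189 tray [[-99.87  75.79]] TCP frame [74.3  0.5  6.5]
bolt px [253.6 173.6] 154 tray [[-99.86  34.77]] TCP frame [33.3  0.5  6.5]
TCP tray [[-100.3    1.5]] head z 0.06932214365910079
```

Request:
move_arm --pt "0.006 0 0.05 0" --pt "0 0 0.05 0" --pt "0 0 0.04 0" --pt "0 0 0.02 0" --pt "0 0 0 0"

```text
time_s: 10.8
eef_pos: [0.4345, 0.3189, 0.0677]
tool_rot: [[0.204, 0.979, -0.0], [0.979, -0.204, -0.0], [-0.0, -0.0, -1.0]]
contact_force: [-0.4, 0.4, -2.8]
width: 0.0174
gripper_force: 70.0
```

```bash
python3 -c "
from m2 import *
run2()"
```

```text
t 10.8 p [0.4345 0.3189 0.0677] yawY -11.79 tilt [-0.0002 -0.0001] F [-0.4  0.4 -2.8] M [-0.01 -0.02  0.  ] w 0.0174 gf 70.0
outer 90 tray y at x=-90,0: [88.79 88.82] slope deg 0.02
inner lip 72.5 tray y at x=-90,0: [71.7  71.72] slope deg 0.01
lip 81.5 tray y at x=-90,0: [80.66 80.65] slope deg -0.0
bolt px [253.7  74.9] 187 tray [[-99.9   75.89]] TCP frame [74.3  0.5  6.5]
bolt px [253.6 173.6] 154 tray [[-99.93  34.88]] TCP frame [33.3  0.5  6.5]
TCP tray [[-100.4     1.62]] head z 0.061166859192606005
```

Request:
move_arm --pt "0.004 0 0.02 0" --pt "0 0 0 0"

```text
time_s: 11.1
eef_pos: [0.4346, 0.3191, 0.0668]
tool_rot: [[0.204, 0.979, -0.0], [0.979, -0.204, -0.0], [-0.0, -0.0, -1.0]]
contact_force: [0.8, -0.0, -2.3]
width: 0.0173
gripper_force: 70.0
```

Request:
move_arm --pt "0 0 0.02 0" --pt "0 0 0 0"

```text
time_s: 11.35
eef_pos: [0.4346, 0.3191, 0.0657]
tool_rot: [[0.204, 0.979, -0.0], [0.979, -0.204, -0.0], [-0.0, -0.0, -1.0]]
contact_force: [0.2, 0.5, -2.1]
width: 0.0169
gripper_force: 70.0
```

Request:
move_arm --pt "0 0 0.02 0" --pt "0 0 0 0"

```text
time_s: 11.6
eef_pos: [0.4345, 0.3191, 0.0647]
tool_rot: [[0.204, 0.979, -0.0], [0.979, -0.204, -0.0], [-0.0, -0.0, -1.0]]
contact_force: [0.2, -0.2, -2.8]
width: 0.0174
gripper_force: 70.0
```

Request:
move_arm --pt "0 0 0.01 0" --pt "0 0 0 0"

```text
time_s: 11.85
eef_pos: [0.4346, 0.3191, 0.0642]
tool_rot: [[0.204, 0.979, -0.0], [0.979, -0.204, -0.0], [-0.0, -0.0, -1.0]]
contact_force: [-0.2, 0.5, -2.4]
width: 0.0171
gripper_force: 70.0
```

Request:
move_arm --pt "0 0 0.01 0" --pt "0 0 0 0"

```text
time_s: 12.1
eef_pos: [0.4346, 0.3192, 0.0638]
tool_rot: [[0.204, 0.979, 0.0], [0.979, -0.204, 0.0], [0.0, 0.0, -1.0]]
contact_force: [0.7, -0.6, -3.0]
width: 0.0173
gripper_force: 70.0
```

Request:
move_arm --pt "0 0 0.01 0" --pt "0 0 0 0"

```text
time_s: 12.35
eef_pos: [0.4346, 0.3192, 0.0637]
tool_rot: [[0.204, 0.979, 0.0], [0.979, -0.204, -0.0], [0.0, 0.0, -1.0]]
contact_force: [-0.7, -1.0, 2.9]
width: 0.017
gripper_force: 70.7
```

Request:
move_arm --pt "0 0.06 0 0" --pt "0 0.12 0 0" --pt "0 0.12 0 0" --pt "0 0.12 0 0" --pt "0 0.12 0 0" --pt "0 0.12 0 0" --pt "0 0.12 0 0" --pt "0 0.12 0 0"

```text
time_s: 13.35
eef_pos: [0.4787, 0.3105, 0.0637]
tool_rot: [[0.204, 0.979, -0.0], [0.979, -0.204, 0.001], [0.001, -0.0, -1.0]]
contact_force: [-2.8, 0.1, 4.7]
width: 0.0171
gripper_force: 71.2
```

Request:
move_arm --pt "0 0.12 0 0" --pt "0 0.12 0 0" --pt "0 0.12 0 0" --pt "0 0.12 0 0" --pt "0 0.12 0 0" --pt "0 0.12 0 0" --pt "0 0.12 0 0" --pt "0 0.12 0 0" --pt "0 0.12 0 0" --pt "0 0.12 0 0"

```text
time_s: 14.6
eef_pos: [0.5374, 0.2982, 0.0637]
tool_rot: [[0.204, 0.979, -0.0], [0.979, -0.204, 0.001], [0.001, -0.001, -1.0]]
contact_force: [-2.7, 1.2, 5.6]
width: 0.0174
gripper_force: 71.2
```

```bash
python3 - <<'E'
from h import *
s,p,R=st(); O=np.array([.5324,.2968]);print((p[:2]-O)@[.979,-.2046],(p[:2]-O)@[.2046,.979])
a=cap('wrist');b=cap('scene');t=cap('top')
cr=cv2.resize(b['pixels'][195:275,185:305],(399,266),interpolation=2)
ct=cv2.resize(t['pixels'][160:245,178:258],(399,424),interpolation=2)
W=cv2.resize(a['pixels'],(399,299)); im=np.full((565,798,3),0,np.uint8); im[:299,:399]=W; im[299:565,:399]=cr; im[:424,399:]=ct
cv2.imwrite('pics/m1.png',im[:,:,::-1])
E
```

```text
t 14.6 p [0.5374 0.2982 0.0637] yawY -11.78 tilt [-0.0004  0.0007] F [-2.7  1.2  5.6] M [0.12 0.74 0.03] w 0.0174 gf 71.2
0.004591362535022951 0.0024199009812838944
```

View pics/m1.png

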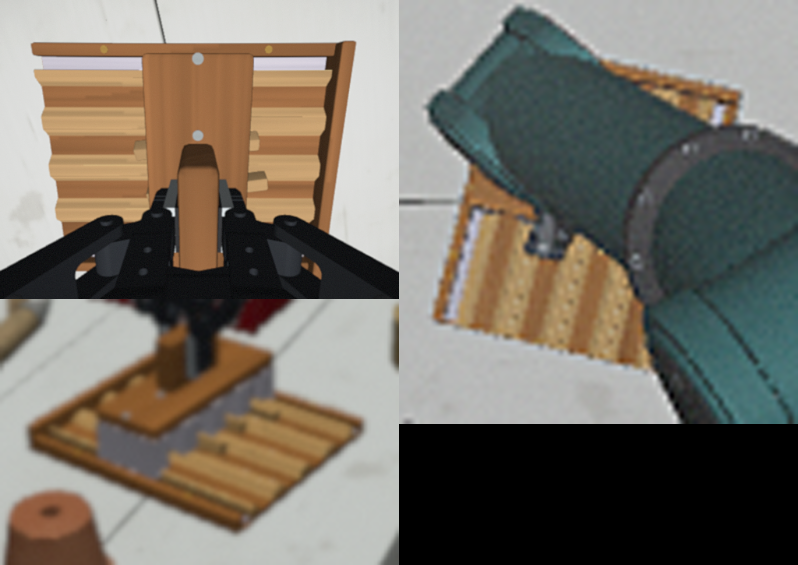

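The wrist view shows stake ends ahead of the head at (252,140) and (258,181) and one behind at (140,150), so they are lining up in the grooves under the rake. I'll continue to the closed end.

Request:
move_arm --pt "0 0.12 0 0" --pt "0 0.12 0 0" --pt "0 0.12 0 0" --pt "0 0.12 0 0" --pt "0 0.12 0 0" --pt "0 0.12 0 0" --pt "0 0.12 0 0" --pt "0 0.12 0 0" --pt "0 0.1 0 0" --pt "0 0.06 0 0" --pt "0 0 0 0"

```text
time_s: 16.12
eef_pos: [0.5922, 0.2868, 0.0637]
tool_rot: [[0.204, 0.979, 0.0], [0.979, -0.204, 0.001], [0.001, -0.0, -1.0]]
contact_force: [-1.3, 1.4, 5.4]
width: 0.0171
gripper_force: 71.3
```

```bash
python3 - <<'E'
from h import *
s,p,R=st(); O=np.array([.5324,.2968]);print((p[:2]-O)@[.979,-.2046],(p[:2]-O)@[.2046,.979])
a=cap('wrist','w7.png')
E
```

```text
t 16.12 p [0.5922 0.2868 0.0637] yawY -11.78 tilt [0.     0.0006] F [-1.3  1.4  5.4] M [0.1  0.44 0.01] w 0.0171 gf 71.3
0.060605261659538376 0.0024002779442901506
```

View pics/w7.png

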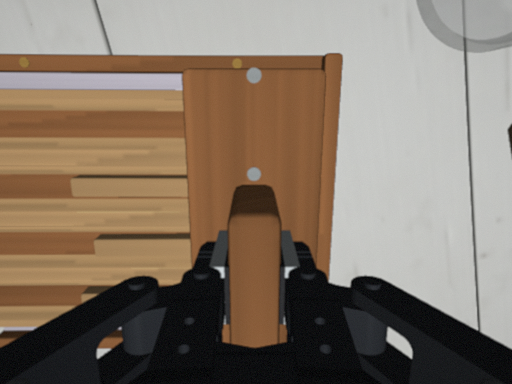

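All three stakes lie parallel in grooves, with tail ends at (75,187), (97,243) and (85,298), and the head is by the wall. Now I comb back.

Request:
move_arm --pt "0 -0.07 0 0" --pt "0 -0.13 0 0" --pt "0 -0.13 0 0" --pt "0 -0.13 0 0" --pt "0 -0.13 0 0" --pt "0 -0.13 0 0" --pt "0 -0.13 0 0" --pt "0 -0.13 0 0" --pt "0 -0.13 0 0" --pt "0 -0.13 0 0" --pt "0 -0.13 0 0" --pt "0 -0.13 0 0"

```text
time_s: 17.68
eef_pos: [0.5189, 0.3019, 0.0636]
tool_rot: [[0.204, 0.979, 0.001], [0.979, -0.204, 0.0], [0.001, 0.001, -1.0]]
contact_force: [2.9, -0.9, 5.8]
width: 0.0173
gripper_force: 71.2
```

Request:
move_arm --pt "0 -0.13 0 0" --pt "0 -0.13 0 0" --pt "0 -0.13 0 0" --pt "0 -0.13 0 0" --pt "0 -0.13 0 0" --pt "0 -0.13 0 0" --pt "0 -0.13 0 0" --pt "0 -0.13 0 0" --pt "0 -0.13 0 0" --pt "0 -0.13 0 0" --pt "0 -0.13 0 0" --pt "0 -0.13 0 0"

```text
time_s: 19.18
eef_pos: [0.4424, 0.3176, 0.0636]
tool_rot: [[0.204, 0.979, 0.001], [0.979, -0.204, 0.0], [0.0, 0.001, -1.0]]
contact_force: [3.8, -0.5, 6.1]
width: 0.0172
gripper_force: 71.3
```

```bash
python3 - <<'E'
from h import *
s,p,R=st(); O=np.array([.5324,.2968]);print((p[:2]-O)@[.979,-.2046],(p[:2]-O)@[.2046,.979]); print(s['q'])
a=cap('wrist','w8.png')
E
```

```text
t 19.18 p [0.4424 0.3176 0.0636] yawY -11.8 tilt [0.0008 0.0003] F [ 3.8 -0.5  6.1] M [-0.19 -0.8   0.02] w 0.0172 gf 71.3
-0.09234264929174443 0.001989315114717305
[-0.54724244  0.62965552 -0.21771836  2.11688403  0.31504219  0.42414921
 -1.21866012]
```

View pics/w8.png

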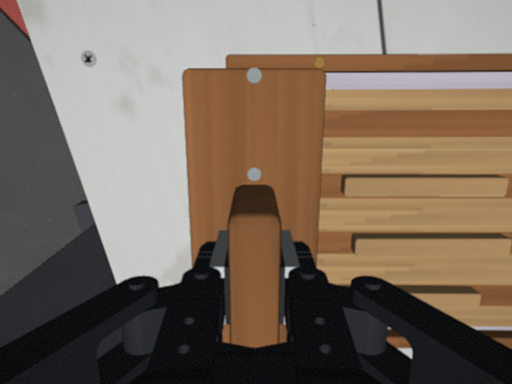

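The wrist view shows the three stakes straight in their grooves at (425,186), (430,243) and (430,297). I'll check their heights by depth and check the setting-down spot left of the tray, behind the pot.

```bash
python3 - <<'E'
from h import *
O=np.array([.5324,.2968]);e=np.array([.979,-.2046]);f=np.array([.2046,.979])
def tr(P): return (P[...,:2]-O)@e*1000,(P[...,:2]-O)@f*1000,P[...,2]*1000
P=cloud(cap('wrist')); x,y,z=tr(P)
for y0 in (54,36,18,0,-18,-36,-54):
    r=[]
    for a,b in ((-45,-25),(-25,-5),(-5,15),(15,35)):
        k=(x>a)&(x<b)&(abs(y-y0)<4); r.append((round(float(np.nanmedian(z[k])),1),int(k.sum())) if k.sum() else None)
    print(y0,r)
c=np.array([.62,.47])
for n in('scene','top'):
    Q=cloud(cap(n)).reshape(-1,3); u=(Q[:,:2]-c)@e; v=(Q[:,:2]-c)@f
    k=(abs(u)<.05)&(abs(v)<.1); print(n,k.sum(),np.nanpercentile(Q[k][:,2],[1,50,90,99,100]).round(3) if k.sum() else '')
    q=Q[k&(Q[:,2]>.03)]; print(q[:5].round(3))
    pot=Q[(np.abs(Q[:,0]-.52)<.07)&(np.abs(Q[:,1]-.51)<.07)&(Q[:,2]>.02)&(Q[:,2]<.085)]; print('pot',np.nanpercentile(pot,[2,98],axis=0).round(3) if len(pot) else '')
E
```

```text
54 [(7.3, 494), (7.4, 502), (7.4, 519), (7.5, 544)]
36 [(13.4, 518), (13.4, 524), (13.5, 531), (13.5, 535)]
18 [(19.4, 1049), (18.5, 491), (18.5, 504), (18.5, 502)]
0 [(13.5, 445), (13.5, 453), (13.4, 456), (13.5, 452)]
-18 [(8.3, 483), (18.4, 429), (18.4, 426), (18.4, 424)]
-36 [(13.4, 367), (13.4, 358), (13.4, 392), (13.5, 397)]
-54 [None, None, (18.5, 44), (18.4, 345)]
scene 1640 [-0.003 -0.     0.002  0.014  0.023]
[]
pot [[0.487 0.505 0.02 ]
 [0.547 0.562 0.075]]
top 1419 [-0.007  0.001  0.006  0.012  0.019]
[]
pot [[0.49  0.488 0.021]
 [0.563 0.552 0.081]]
```

Request:
move_arm --pt "0 0 -0.02 0" --pt "0 0 -0.06 0" --pt "0 0 -0.12 0" --pt "0 0 -0.3 0" --pt "0 0 -0.5 0" --pt "0 0 -0.6 0" --pt "0 0 -0.5 0" --pt "0 0 -0.2 0" --pt "0 0 0 0"

```text
time_s: 20.5
eef_pos: [0.4426, 0.3174, 0.179]
tool_rot: [[0.205, 0.979, 0.001], [0.979, -0.205, 0.001], [0.001, 0.001, -1.0]]
contact_force: [-0.2, 0.1, -2.7]
width: 0.0173
gripper_force: 70.2
```

```bash
python3 - <<'E'
from h import *
O=np.array([.5324,.2968]);e=np.array([.979,-.2046]);f=np.array([.2046,.979])
s,p,R=st(); c=cap('wrist')
P=cloud(c); x,y,z=(P[...,:2]-O)@e*1000,(P[...,:2]-O)@f*1000,P[...,2]*1000
for y0 in (54,36,18,0,-18,-36,-54):
    r=[]
    for a,b in ((-45,-25),(-25,-5),(-5,15),(15,35)):
        k=(x>a)&(x<b)&(abs(y-y0)<4); r.append((round(float(np.nanmedian(z[k])),1),int(k.sum())) if k.sum() else None)
    print(y0,r)
goto([.62,.47,.18],-11.8)
E
```

```text
t 20.5 p [0.4426 0.3174 0.179 ] yawY -11.8 tilt [0.001  0.0006] F [-0.2  0.1 -2.7] M [ 0.02  0.01 -0.01] w 0.0173 gf 70.2
54 [(7.6, 56), (7.5, 225), (7.4, 222), (7.5, 217)]
36 [(13.4, 63), (13.4, 202), (13.4, 206), (13.4, 216)]
18 [(254.5, 333), (18.2, 180), (18.3, 181), (18.2, 180)]
0 [(13.6, 60), (13.4, 187), (13.3, 186), (13.4, 191)]
-18 [(18.5, 63), (18.5, 184), (18.6, 179), (18.5, 186)]
-36 [(13.6, 53), (13.5, 178), (13.5, 179), (13.5, 174)]
-54 [(18.6, 59), (18.5, 171), (18.5, 174), (18.5, 168)]
t 20.55 p [0.4421 0.3171 0.1781] yawY -11.79 tilt [-0.0004 -0.0005] F [ 0.3  0.3 -3.4] M [ 0.07  0.01 -0.04] w 0.0173 gf 70.2
rows units [ 3.72  2.86 -0.04] twist 0.0
```

All three stakes are fully down: their tops read 18.5 mm against 13.4 mm for the batten tops, and flat along their length. I'll carry the rake to the free spot.

Request:
move_arm --pt "0.2 0.15 0 0" --pt "0.45 0.35 0 0" --pt "0.5 0.4 0 0" --pt "0.5 0.4 0 0" --pt "0.5 0.4 0 0" --pt "0.5 0.4 0 0" --pt "0.5 0.4 0 0" --pt "0.4 0.3 0 0" --pt "0.2 0.15 0 0" --pt "0 0 0 0" --pt "0 0 0 0"

```text
time_s: 21.92
eef_pos: [0.6242, 0.4701, 0.1776]
tool_rot: [[0.204, 0.979, -0.002], [0.979, -0.204, -0.002], [-0.002, -0.001, -1.0]]
contact_force: [-0.2, -0.0, -2.6]
width: 0.0172
gripper_force: 70.1
```

```bash
python3 - <<'E'
from h import *
e=np.array([.979,-.2046]);f=np.array([.2046,.979])
s,p,R=st(); 
for n in('wrist','scene'):
    Q=cloud(cap(n)).reshape(-1,3); u=(Q[:,:2]-p[:2])@e; v=(Q[:,:2]-p[:2])@f-.002*0
    k=(abs(u)<.065)&(abs(v)<.1)&(Q[:,2]<.1); 
    print(n,k.sum(),np.nanpercentile(Q[k][:,2],[50,95,99.5]).round(3) if k.sum() else '')
    kk=k&(Q[:,2]>.02); print('high pts u,v range',kk.sum(), (np.percentile(u[kk],[0,10,90,100]).round(3),np.percentile(v[kk],[0,10,90,100]).round(3)) if kk.sum() else '')
E
```

```text
t 21.93 p [0.6242 0.4701 0.1776] yawY -11.78 tilt [-0.0016 -0.0016] F [-0.2 -0.  -2.6] M [-0.03  0.01  0.05] w 0.0172 gf 70.1
wrist 2594 [-0.001  0.001  0.002]
high pts u,v range 0 
scene 2077 [-0.     0.003  0.014]
high pts u,v range 2 (array([0.04 , 0.04 , 0.043, 0.044]), array([-0.099, -0.099, -0.099, -0.099]))
```

Request:
move_arm --pt "0 0 0.2 0" --pt "0 0 0.4 0" --pt "0 0 0.5 0" --pt "0 0 0.5 0" --pt "0 0 0.4 0" --pt "0 0 0.2 0" --pt "0 0 0.08 0" --pt "0 0 0 0" --pt "0 0 0 0"

```text
time_s: 23.15
eef_pos: [0.6257, 0.4715, 0.0654]
tool_rot: [[0.204, 0.979, 0.001], [0.979, -0.204, 0.001], [0.002, 0.001, -1.0]]
contact_force: [-0.3, 0.4, -2.4]
width: 0.0172
gripper_force: 70.1
```

Request:
move_arm --pt "0 0 0.04 0" --pt "0 0 0.04 0" --pt "0 0 0.02 0" --pt "0 0 0.02 0" --pt "0 0 0 0"

```text
time_s: 23.78
eef_pos: [0.6252, 0.471, 0.0584]
tool_rot: [[0.204, 0.979, 0.0], [0.979, -0.204, 0.0], [0.0, 0.0, -1.0]]
contact_force: [-0.7, 0.4, -0.9]
width: 0.017
gripper_force: 70.4
```

Request:
move_arm --pt "0 0 0.01 0" --pt "0 0 0 0"

```text
time_s: 24.02
eef_pos: [0.6251, 0.471, 0.0584]
tool_rot: [[0.204, 0.979, 0.0], [0.979, -0.204, -0.0], [0.0, 0.0, -1.0]]
contact_force: [-1.9, -0.7, 2.1]
width: 0.0173
gripper_force: 70.7
```

Request:
move_arm --pt "0 0 0 0" --pt "0 0 0 0" --pt "0 0 0 0" --pt "0 0 0 0" --pt "0 0 0 0" --jaw 0.55

```text
time_s: 24.65
eef_pos: [0.6251, 0.4709, 0.0577]
tool_rot: [[0.204, 0.979, -0.0], [0.979, -0.204, 0.0], [0.0, -0.0, -1.0]]
contact_force: [0.3, 0.8, 0.1]
width: 0.0472
gripper_force: 0.0
```

Request:
move_arm --pt "0 0 -0.1 0" --pt "0 0 -0.2 0" --pt "0 0 -0.4 0" --pt "0 0 -0.6 0" --pt "0 0 -0.8 0" --pt "0 0 -0.8 0" --pt "0 0 -0.4 0" --pt "0 0 0 0" --pt "0 0 0 0"

```text
time_s: 25.78
eef_pos: [0.6243, 0.47, 0.221]
tool_rot: [[0.204, 0.979, -0.002], [0.979, -0.204, -0.002], [-0.003, -0.002, -1.0]]
contact_force: [0.1, -0.3, -0.1]
width: 0.047
gripper_force: 0.0
```

```bash
python3 - <<'E'
from h import *
O=np.array([.5324,.2968]);e=np.array([.979,-.2046]);f=np.array([.2046,.979])
s,p,R=st(); c=cap('wrist','w9.png');P=cloud(c)
hsv=cv2.cvtColor(c['pixels'],cv2.COLOR_RGB2HSV)
g=(P[:,:,2]>.088)&(P[:,:,2]<.102)&(hsv[:,:,1]>75)&(hsv[:,:,0]<22); Q=P[g]; print('grip',g.sum(),np.median(Q,0).round(4),cv2.minAreaRect((Q[:,:2]*1000).astype(np.float32)))
h=(P[:,:,2]>.045)&(P[:,:,2]<.058)&(hsv[:,:,1]>75)&(hsv[:,:,0]<22)&(np.abs(P[:,:,0]-.625)<.06); Q=P[h]
A=np.c_[Q[:,:2]-Q[:,:2].mean(0),np.ones(len(Q))]; print('head plane slope, z',np.linalg.lstsq(A,Q[:,2],rcond=None)[0].round(4))
for n in ('scene',):
    P=cloud(cap(n)); x,y,z=(P[...,:2]-O)@e*1000,(P[...,:2]-O)@f*1000,P[...,2]*1000
    for y0 in (54,36,18,0,-18,-36,-54):
        print(y0,[(round(float(np.nanmedian(z[k])),1),int(k.sum())) for a in (-65,-45,-25,-5,15,35,55) for k in [(x>a)&(x<a+20)&(abs(y-y0)<5)] if k.sum()])
E
```

```text
t 25.77 p [0.6243 0.47   0.221 ] yawY -11.78 tilt [-0.0023 -0.0022] F [ 0.1 -0.3 -0.1] M [-0.03  0.05 -0.02] w 0.047 gf 0.0
grip 1745 [0.6256 0.4707 0.096 ] ((625.3953247070312, 468.884033203125), (63.72565460205078, 18.02204132080078), 77.74776458740234)
head plane slope, z [ 0.0018 -0.0016  0.0513]
54 [(9.0, 13), (8.4, 19), (8.7, 16), (8.5, 17), (8.6, 13), (8.6, 14), (8.6, 15)]
36 [(14.3, 19), (14.6, 19), (14.6, 14), (14.9, 17), (14.3, 17), (14.8, 13), (14.2, 14)]
18 [(8.2, 23), (17.2, 24), (19.4, 13), (19.7, 9), (18.7, 14), (18.9, 7), (8.7, 11)]
0 [(12.5, 26), (15.0, 14), (14.2, 14), (14.7, 17), (14.5, 12), (14.3, 10), (14.9, 11)]
-18 [(9.0, 16), (11.0, 18), (19.8, 11), (18.6, 14), (19.3, 10), (19.7, 10), (8.9, 8)]
-36 [(15.0, 13), (14.7, 17), (15.2, 12), (14.5, 13), (14.8, 13), (14.8, 11), (14.7, 10)]
-54 [(8.9, 13), (18.8, 15), (19.8, 11), (19.2, 11), (19.2, 11), (19.3, 6), (9.1, 11)]
```

The rake stands level and free, with its head at 51 mm and zero slope. The stakes lie flat in three grooves, so I'm handing in.

```bash
python3 -c "
from cell import job
print(job.finish_job())"
```

```text
the job is handed in; nothing more can be done
None
```

I've handed the job in: one comb through to the closed end and back left all three stakes parallel and flat in their grooves, and the rake is standing level and released on the bench left of the tray (no verdict came back).

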